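# Set the straightedge against the assay dish and hold it with vacuum

## Robot

A 7-joint arm with a two-finger parallel gripper is mounted at the origin on the work surface. World frame = base frame: x ahead of the robot, y to its left, z up, the work surface at z = 0. Lengths are in m, angles in rad, forces in N, time in s.
With the tool pointing down it reaches from about 0.4 to 0.85 m from the base axis. Payload 10.4 kg.
Tool frame: the origin (TCP) lies midway between the tips of the shut fingers; the grasp point (between the pads) lies r.grip_point_offset behind it (r.grip_point_offset is the distance from the TCP to the grasp point, in m); z points along the fingers, y is the line along which they close (so a half turn about z gives the same grasp; the last joint's range is limited). The gripper opens to 87 mm and grips with 3 to 60 N. Pads are 19 mm wide; open, the fingers measure 117 mm over their backs; the gripper's body (75 mm by 190 mm) begins 51 mm behind the grasp point.
Start: joints at [1.207, 0.332, -0.065, 1.46, 0.022, 1.35, -0.088], TCP at [0.209, -0.589, 0.223] pointing down, gripper open.
Joint ranges: [-2.6, 2.6], [-0.5, 2.12], [-1.47, 1.34], [0.16, 2.42], [-1.27, 4.41], [0.06, 2.06], [-2.6, 2.6]. Speed limits (rad/s): [2.22, 2.22, 2.79, 2.79, 3.14, 3.14, 3.14].

## Interface

Orientations are given as a unit quaternion [x, y, z, w].
In Python, from bench import r gives the robot as it stands.
- The arm moves only by the tool play_rows, never from a script. Its arguments are lists of equal length, an entry for each row: "claw": the closure, from 0 (fully open) to 1 (shut); "delta_pos": the shift along the tool's x, y, z scaled (see below), a list of three; "delta_rot": the turn, a rotation vector about the tool's x, y, z scaled (see below), a list of three. A call has 1 to 8 rows; each row shifts and turns the commanded pose from where the row before left it, along the tool's axes as they then stand; what a row does not reach is not made up. The controller multiplies each number of a shift by 200 mm and each number of a turn by pi rad. A row lasts 1/10 s, in which the tool goes at most 50 mm and 8.59 degrees, less where a joint would pass 70% of its speed; a pose out of reach is approached as far as the arm can. A call with a number of a shift or a turn outside -1 to 1 is refused whole. A call with a gripper value outside its range is refused whole. The fingers move at their own pace and stop on an object; "squeeze" is the grip in N (left out, the last holds). Time passes only in rows, so rows that do not move let the fingers close. It gives the time, the measured TCP pose, the force, the opening and the grip force at its end, in the units of the state.
- r.read_state(): the state, without advancing time (a new reading comes with each control period).
- r.camera(name): name is "scene" or "top" or "wrist"; returns a dict with "pixels" (400x640x3 uint8, red, green, blue), "camera_matrix" (3x3 intrinsics, pixels), "D" ([k1, k2, p1, p2, k3] as OpenCV has them; the pictures are not rectified), "cam_to_world" (4x4, takes a point from camera to world coordinates); the wrist camera has in their place "hand_eye" (4x4, takes a point from camera to tool coordinates, whose origin is the TCP and whose axes are the flange's). Camera axes: x right, y up, looking along -z (the intrinsics and any distortion apply to the point x, -y, -z); pixel columns grow to the right and rows downward; lengths in m; the calibration is good to about 2 mm. A picture is of the moment at which its call begins: read the wrist's pose just before it. There is no depth.
- r.close_job(): hands the job in; it is judged then, once.
The state is a dict: "time": time; "joint_positions": joint angles; "joint_vel": joint speeds; "joint_torque": joint torques, N m; "ee_pos": TCP position; "eef_rot": TCP orientation; "ft_force": force on the tool from outside, world axes, zero at the start; "torque": the same for the moment, N m; "width": finger opening in m; "grip_force": force on a finger pad.
Only numpy, scipy, OpenCV 4.12 (cv2) and the standard library are available. Lean on these libraries where they do the work, as an engineer would, in place of code of your own. Each camera call takes 0.05 s, during which the arm holds its last target. There are 200 camera calls.

## Task

Lay the blue straightedge flat on the white vacuum board with one of its long edges flush against the free side of the square culture dish (the side opposite the dark fence bar that runs along a whole side of the dish) so that it covers that whole side, and let go of it. Then turn the red quarter-turn handle of the vacuum tap anticlockwise to its open stop, in line with the brass outlet, to hold the straightedge down. Leave the dish seated in its fence and do not disturb the milk carton, yoghurt cup or tube rack.

Things in the scene. Friction and masses are not known exactly. Their poses are not given: they have to be found in the camera images.
- board: Fixed board, 240 (x) x 250 (y) x 10 mm, white top with small dark suction holes. Origin at the centre of its underside, z up. At its +x end a dark fence, 10 mm above the top: a bar along y with its dish-side face at x = 100.5 mm, and two short bars (x = 67 to 112 mm) with dish-side faces at y = +-61.5 mm; the dish sits between. The -x part is flat and free for the straightedge.
- dish: Square culture dish, lid closed, 120 x 120 x 16 mm, 0.2 kg, amber with pale round zones, loose on the board top against the fence. Origin at the centre of its underside, z up, axes along the board's. Its side at x = +60 mm is against the fence bar; its free side is the face at x = -60 mm.
- straightedge: Loose blue plate 70 (x) x 200 (y) x 5 mm, white ticks along both long edges, about 0.25 kg. Long axis y; long edges at x = +-35 mm, both equal. On its middle a yellow grip rib 14 (x) x 90 (y) mm, from 5 to 33 mm above the underside. Origin at the centre of its underside, z up. Starts flat on the bench on one side of the board.
- tap: Fixed tap on the bench, on the other side of the board: dark foot 60 x 60 x 8 mm, white round body 42 mm in diameter up to 48 mm. Origin at the centre of its underside, z up. Brass outlet along its +y at 28 mm height, to 65 mm from the axis. The handle points along the tap's +x when closed and +y (above the outlet) when open.
- tap_axis (a point): Point on the tap's vertical turning axis at the handle bar's mid-height, 63 mm above the bench.
- tap_grip (a point): Where to grip or push the red handle bar: its mid-height (63 mm above the bench), 62 mm out from the axis; x along the bar outward, z up. The bar is 13 mm wide, 18 mm tall (54 to 72 mm above the bench) and ends 88 mm from the axis.
- tap_handle (a joint): Angle of the tap handle about the vertical axis, rad: 0 closed stop, pi/2 = 1.571 open stop; grows anticlockwise seen from above. Stiff enough to stay where it is left; needs about 2 to 3 N at the grip.
- carton: Bystander: small white and blue milk carton, 56 x 56 x 127 mm, standing upright. Origin at the centre of its underside.
- yoghurt: Bystander: white yoghurt cup with red lid, 72 mm in diameter, 63 mm tall. Origin at the centre of its underside.
- tube_rack: Bystander: white rack of capped tubes, 70 x 180 mm, 98 mm tall. Origin at the centre of its underside.
Things that resemble listed ones, but are neither listed nor needed, are in the scene too. Several things have the shape of the straightedge; the one meant has the colours described above. There is more than one size of the dish; the job needs the smaller.

How it is judged:
On the way, in this order (a step that is already met when the one before it is completed fails the run):
1. the straightedge lies flat on the board, flush along the dish's free side, and is let go (x of straightedge in the frame of dish between -0.0975 and -0.0925 m and y of straightedge in the frame of dish between -0.04 and 0.04 m and z of straightedge in the frame of dish between -0.003 and 0.003 m and angle between the x axis of straightedge and the x axis of dish, either way round below 0.03 rad and angle between straightedge's own z axis and vertical below 0.04 rad and contact force between straightedge and the fingers below 0.3 N and linear speed of straightedge below 0.01 m/s), for 0.2 s.
2. the tap handle is turned to its open stop (value of joint tap_handle above 1.45 rad), for 0.2 s.
At the end, for the whole second after the job is handed in: Straightedge flat on the board, released, at rest, an edge within 2.5 mm of the dish's free side, parallel within 0.03 rad, middle within 40 mm of that side's middle; dish in its fence (8 mm across, 6-8 mm along the board); tap handle within 0.12 rad of its open stop (all of step 1 and x of dish in the frame of board between 0.032 and 0.046 m and y of dish in the frame of board between -0.008 and 0.008 m and value of joint tap_handle above 1.45 rad); the robot touches nothing.
It fails at once if the dish is shoved or lifted more than 12 mm or tipped (distance of dish from where it was at the start of the episode above 0.012 m or angle between dish's own z axis and vertical above 0.15 rad).
It fails at once if the tap is opened before the straightedge lies along the dish (value of joint tap_handle above 0.8 rad and horizontal distance between straightedge and dish above 0.13 m).
It fails at once if the milk carton is pushed more than 20 mm or tipped over (distance of carton from where it was at the start of the episode above 0.02 m or angle between carton's own z axis and vertical above 0.35 rad).
It fails at once if the yoghurt cup is pushed more than 20 mm or tipped over (distance of yoghurt from where it was at the start of the episode above 0.02 m or angle between yoghurt's own z axis and vertical above 0.35 rad).
It fails at once if the tube rack is pushed more than 20 mm or tipped over (distance of tube_rack from where it was at the start of the episode above 0.02 m or angle between tube_rack's own z axis and vertical above 0.35 rad).
It also fails if it takes over 54 s, if anything falls off the work surface, if the arm or the gripper's body presses on something with over 40 N, if the wrist force passes 120 N, or if a joint passes its speed limit or range.

## Working session

There is one attempt and no reset: what is moved stays moved. The work goes in short steps, Python scripts to look and compute and a tool call to move; the robot and the scene stay as the last step left them, time stands still between calls to the robot, and variables do not carry over. Pictures are saved under pics/ and viewed, at most 10 in all, crops included, and the job is handed in when it is done.

Besides the shell and the picture viewer there is one more tool, called after "Request:" as a command line: name --argument value ..., lists and objects as JSON in quotes. play_rows: Moves the arm, as the interface text tells. Shifts and turns lie within -1 to 1; 1 stands for 200 mm of shift or pi rad of turn. Its arguments: {"type":"object","properties":{"claw":{"type":"array"},"delta_pos":{"type":"array"},"delta_rot":{"type":"array"},"squeeze":{"type":"number"}},"required":["claw","delta_pos","delta_rot"]}

```bash
ls; mkdir -p pics; cat > h.py <<'E'
import numpy as np, cv2
from scipy.spatial.transform import Rotation as R
def ray(c,uv,T=None):
    T=np.array(c["cam_to_world"]) if T is None else T
    p=cv2.undistortPoints(np.array(uv,float).reshape(-1,1,2),np.array(c["camera_matrix"]),np.array(c["D"])).reshape(-1,2)
    d=np.c_[p[:,0],-p[:,1],-np.ones(len(p))]@T[:3,:3].T
    return T[:3,3],d
def onplane(c,uv,z,T=None):
    o,d=ray(c,uv,T); return o+d*((z-o[2])/d[:,2])[:,None]
def wristT(s,c):
    T=np.eye(4);T[:3,:3]=R.from_quat(s["eef_rot"]).as_matrix();T[:3,3]=s["ee_pos"]
    return T@np.array(c["hand_eye"])
def project(c,P,T=None):
    T=np.array(c["cam_to_world"]) if T is None else T
    q=(np.array(P,float).reshape(-1,3)-T[:3,3])@T[:3,:3]; q=q*[1,-1,-1]
    return cv2.projectPoints(q,np.zeros(3),np.zeros(3),np.array(c["camera_matrix"]),np.array(c["D"]))[0].reshape(-1,2)
E
python3 - <<'E'
from bench import r
import cv2,pickle
for n in("top","scene"):
    c=r.camera(n);pickle.dump(c,open(n+".pkl","wb"));cv2.imwrite(f"pics/{n}0.png",c["pixels"][:,:,::-1])
s=r.read_state();print(s,r.grip_point_offset); print(c["cam_to_world"])
E
```

```text
pics
{'time': 0.1, 'joint_positions': array([ 1.20736963,  0.33281357, -0.06469833,  1.46087755,  0.02163013,
        1.34992331, -0.08846242]), 'joint_vel': array([-0.00046153, -0.00236174,  0.00064624, -0.00282313,  0.00021612,
       -0.00099524, -0.00075945]), 'joint_torque': array([ 1.57712591e-03, -6.24547291e+01,  2.47105944e-02, -3.90720785e+01,
       -6.14542002e-02,  3.66043788e-02,  1.10026244e-04]), 'ee_pos': array([ 0.20877939, -0.58871126,  0.22182081]), 'eef_rot': array([ 9.85509255e-01,  1.69620366e-01, -1.57210491e-04, -6.43801521e-04]), 'ft_force': array([-0.48338783,  0.27399464, -0.20695874]), 'torque': array([-0.02010884, -0.01743037,  0.01717811]), 'grip_force': 0.0, 'width': 0.08702351379235584} 0.0187
[[ 0.38526845 -0.64524625  0.65971622  1.51755248]
 [ 0.92277992  0.2746033  -0.27031508 -0.50986722]
 [-0.00674047  0.71291676  0.70121627  1.12116997]
 [ 0.          0.          0.          1.        ]]
```

View pics/top0.png

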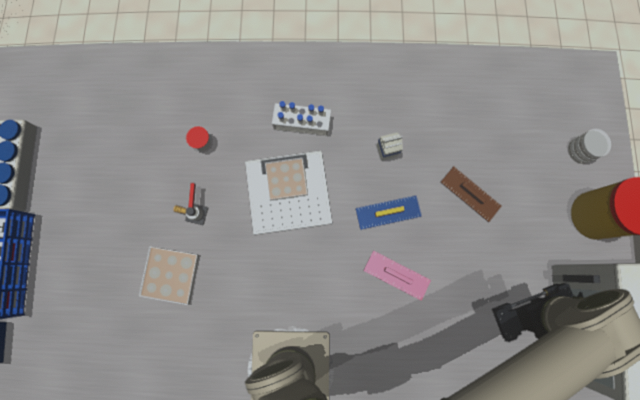

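View pics/scene0.png

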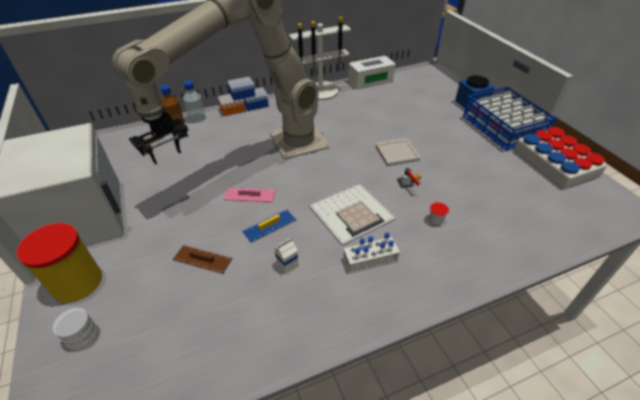

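The top view shows three plates shaped like the straightedge: blue with a yellow rib at (388,212), pink at (397,275) and brown at (471,193). I choose the blue one. The dish I want is the smaller one at (287,179), in the fence of the board; the larger one at (169,275) is the decoy. The tap is at (193,213), with its handle pointing up the image (world +x) and its outlet to the left (+y).

```bash
python3 - <<'E'
import pickle,cv2,numpy as np
from h import *
c=pickle.load(open("top.pkl","rb"));im=c["pixels"];hsv=cv2.cvtColor(im,cv2.COLOR_RGB2HSV)
def rect(m,box,z,n):
    M=np.zeros(m.shape,np.uint8);x0,y0,x1,y1=box;M[y0:y1,x0:x1]=m[y0:y1,x0:x1]
    cs=cv2.findContours(M,0,2)[0];k=max(cs,key=cv2.contourArea).reshape(-1,2)
    P=onplane(c,k,z)[:,:2].astype(np.float32)*1000;q=cv2.minAreaRect(P);b=cv2.boxPoints(q)
    e=b[1]-b[0];print(n,np.round(q[0],1),np.round(q[1],1),np.round(q[2],2))
H,S,V=cv2.split(hsv)
rect(((H>100)&(H<130)&(S>100)).astype(np.uint8),(350,190,425,235),.005,"blue")
rect(((H>20)&(H<35)&(S>120)).astype(np.uint8),(350,190,425,235),.033,"rib")
rect(((V>185)&(S<60)).astype(np.uint8),(235,140,340,245),.01,"board")
rect(((H<20)&(S>40)&(V>120)).astype(np.uint8),(255,155,315,205),.026,"dish")
rect((((H<8)|(H>172))&(S>120)).astype(np.uint8),(180,175,210,222),.072,"handle")
rect(((V<90)).astype(np.uint8),(255,150,315,185),.02,"fence")
rect((((H<8)|(H>172))&(S>120)).astype(np.uint8),(180,120,215,155),.063,"yog")
print(onplane(c,[[391,143]],.127),onplane(c,[[302,115]],.09),onplane(c,[[397,275]],0),onplane(c,[[471,193]],0))
E
```

```text
blue [ 484.8 -297.9] [ 65.6 196.3] 13.08
rib [ 483.3 -297.6] [12.5 87.2] 12.51
board [545.7  20.5] [234.  245.1] 8.91
dish [585.4  26.8] [110.8 111.6] 8.96
handle [521.5 308.6] [12.  71.3] 88.77
fence [643.3 -32.4] [37.6  9.3] 15.91
yog [706.3 306. ] [69.1 66.5] 46.59
[[ 0.67282258 -0.28973442  0.127     ]] [[ 0.77126676 -0.02362152  0.09      ]] [[ 0.28829492 -0.32381169  0.        ]] [[ 0.55008233 -0.5692772   0.        ]]
```

```bash
cat >> h.py <<'E'
def plan(x,y,z,yaw,n=None,s=None):
    """rows to bring TCP to x,y,z (m), tool y axis at yaw deg (world), tool z down"""
    from bench import r
    s=s or r.read_state(); R0=R.from_quat(s["eef_rot"]); p0=np.array(s["ee_pos"])
    a=np.deg2rad(yaw); Y=np.array([np.cos(a),np.sin(a),0]); Z=np.array([0,0,-1.]); 
    Rt=R.from_matrix(np.c_[np.cross(Y,Z),Y,Z]); rv=(R0.inv()*Rt).as_rotvec(); d=np.array([x,y,z])-p0
    n=n or int(max(np.ceil(np.rad2deg(np.linalg.norm(rv))/8.2),np.ceil(np.linalg.norm(d)/.042),1))
    print("n",n,"dpos",np.round(d*1000,1),"rotdeg",np.round(np.rad2deg(rv),1))
    for i in range(n):
        Ri=R0*R.from_rotvec(rv*i/n); print(np.round(Ri.inv().apply(d/n)/.2,3).tolist(),np.round(rv/n/np.pi,4).tolist())
E
python3 -c "
from h import *
plan(.47,-.294,.26,13)
c=__import__('bench').r.camera('wrist');print(np.round(c['hand_eye'],3),c['camera_matrix'])"
```

```text
n 11 dpos [261.2 294.7  38.2] rotdeg [ -0.1  -0.1 -83.5]
[0.157, -0.087, -0.017] [-0.0, -0.0, -0.0422]
[0.167, -0.065, -0.017] [-0.0, -0.0, -0.0422]
[0.174, -0.043, -0.017] [-0.0, -0.0, -0.0422]
[0.178, -0.019, -0.017] [-0.0, -0.0, -0.0422]
[0.179, 0.004, -0.017] [-0.0, -0.0, -0.0422]
[0.177, 0.028, -0.017] [-0.0, -0.0, -0.0422]
[0.172, 0.051, -0.017] [-0.0, -0.0, -0.0422]
[0.163, 0.073, -0.017] [-0.0, -0.0, -0.0422]
[0.152, 0.094, -0.017] [-0.0, -0.0, -0.0422]
[0.138, 0.114, -0.017] [-0.0, -0.0, -0.0422]
[0.122, 0.131, -0.017] [-0.0, -0.0, -0.0422]
[[-0.     0.966  0.259  0.072]
 [ 1.    -0.     0.001  0.   ]
 [ 0.001  0.259 -0.966 -0.163]
 [ 0.     0.     0.     1.   ]] [[287.14122753   0.         317.17814467]
 [  0.         287.14122753 196.52858443]
 [  0.           0.           1.        ]]
```

Request:
play_rows --claw '[0, 0, 0, 0, 0, 0, 0, 0]' --delta_pos '[[0.157, -0.087, -0.017], [0.167, -0.065, -0.017], [0.174, -0.043, -0.017], [0.178, -0.019, -0.017], [0.179, 0.004, -0.017], [0.177, 0.028, -0.017], [0.172, 0.051, -0.017], [0.163, 0.073, -0.017]]' --delta_rot '[[0, 0, -0.0422], [0, 0, -0.0422], [0, 0, -0.0422], [0, 0, -0.0422], [0, 0, -0.0422], [0, 0, -0.0422], [0, 0, -0.0422], [0, 0, -0.0422]]'

```text
time: 0.95
ee_pos: [0.3994, -0.373, 0.2498]
eef_rot: [0.763, 0.647, -0.0, -0.0]
ft_force: [0.5, -0.6, -0.6]
width: 0.087
grip_force: 0.0
```

Request:
play_rows --claw '[0, 0, 0, 0]' --delta_pos '[[0.152, 0.094, -0.017], [0.138, 0.114, -0.017], [0.122, 0.131, -0.017], [0, 0, 0]]' --delta_rot '[[0, 0, -0.0422], [0, 0, -0.0422], [0, 0, -0.0422], [0, 0, 0]]'

```text
time: 1.35
ee_pos: [0.4733, -0.2889, 0.2604]
eef_rot: [0.617, 0.787, 0.001, 0.0]
ft_force: [-0.2, -0.5, 0.5]
width: 0.0869
grip_force: 0.0
```

```bash
cat > look.py <<'E'
import sys,pickle,cv2
from bench import r
s=r.read_state();c=r.camera("wrist");pickle.dump((s,c),open(sys.argv[1]+".pkl","wb"));cv2.imwrite(f"pics/{sys.argv[1]}.png",c["pixels"][:,:,::-1]);print(s["time"],s["ee_pos"],s["eef_rot"],s["joint_positions"])
E
python3 look.py w1
```

```text
1.35 [ 0.47332711 -0.28893356  0.26040734] [6.17301199e-01 7.86725936e-01 1.20733994e-03 2.70978300e-04] [ 0.87885356  0.19147053 -0.47086309  1.57325322  0.08552867  1.39677663
  0.64083842]
```

View pics/w1.png

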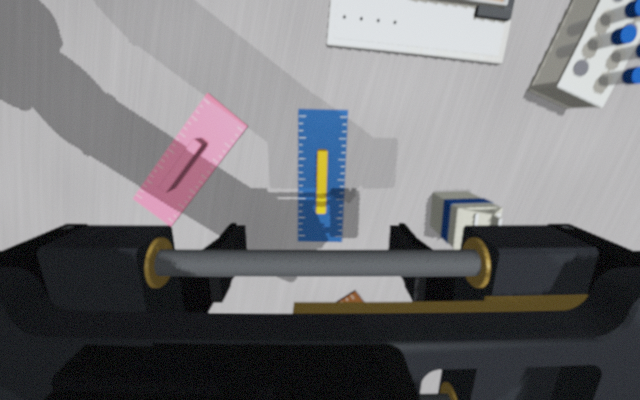

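The wrist view confirms the choice: a blue plate with white ticks and a yellow rib, centred at about (322,180). The pink decoy is at (190,158), the carton at (468,218) and the board at the top of the image.

```bash
cat > blue.py <<'E'
import sys,pickle
from h import *
def rect(c,T,m,z,n,box=None):
    M=m.astype(np.uint8)
    if box: x0,y0,x1,y1=box;K=np.zeros_like(M);K[y0:y1,x0:x1]=M[y0:y1,x0:x1];M=K
    k=max(cv2.findContours(M,0,2)[0],key=cv2.contourArea)
    P=onplane(c,k.reshape(-1,2),z,T)[:,:2].astype(np.float32)*1000;q=cv2.minAreaRect(P)
    print(n,np.round(q[0],1),np.round(q[1],1),np.round(q[2],2));return q
def masks(c): return cv2.split(cv2.cvtColor(c["pixels"],cv2.COLOR_RGB2HSV))
E
python3 - <<'E'
from blue import *
s,c=pickle.load(open("w1.pkl","rb"));T=wristT(s,c);H,S,V=masks(c)
b=(280,95,365,250)
rect(c,T,(H>100)&(H<130)&(S>80),.005,"blue",b)
rect(c,T,(H>20)&(H<35)&(S>120),.033,"rib",b)
E
python3 -c "
from h import *
plan(.4845,-.298,.10,12.9)"
```

```text
blue [ 483.8 -300.7] [ 68.8 199.1] 12.79
rib [ 482.9 -299.4] [13.  88.1] 12.44
n 4 dpos [  13.    -6.4 -160. ] rotdeg [ 0.  -0.   0.5]
[-0.012, 0.014, 0.2] [0.0001, -0.0, 0.0006]
[-0.012, 0.014, 0.2] [0.0001, -0.0, 0.0006]
[-0.012, 0.014, 0.2] [0.0001, -0.0, 0.0006]
[-0.011, 0.014, 0.2] [0.0001, -0.0, 0.0006]
```

```bash
python3 -c "
from h import *
plan(.4838,-.2997,.011,12.7,n=7)"
```

```text
n 7 dpos [  12.3   -8.1 -249. ] rotdeg [ 0.  -0.   0.7]
[-0.008, 0.007, 0.178] [0.0, -0.0, 0.0005]
[-0.008, 0.007, 0.178] [0.0, -0.0, 0.0005]
[-0.008, 0.007, 0.178] [0.0, -0.0, 0.0005]
[-0.008, 0.007, 0.178] [0.0, -0.0, 0.0005]
[-0.008, 0.007, 0.178] [0.0, -0.0, 0.0005]
[-0.008, 0.007, 0.178] [0.0, -0.0, 0.0005]
[-0.008, 0.007, 0.178] [0.0, -0.0, 0.0005]
```

Request:
play_rows --claw '[0, 0, 0, 0, 0, 0, 0, 0]' --delta_pos '[[-0.009, 0.008, 0.2], [-0.009, 0.008, 0.2], [-0.009, 0.008, 0.2], [-0.009, 0.008, 0.2], [-0.009, 0.008, 0.2], [-0.009, 0.008, 0.1], [0, 0, 0.05], [0, 0, 0]]' --delta_rot '[[0, 0, 0.0006], [0, 0, 0.0006], [0, 0, 0.0006], [0, 0, 0.0006], [0, 0, 0.0006], [0, 0, 0.0006], [0, 0, 0], [0, 0, 0]]'

```text
time: 2.2
ee_pos: [0.4805, -0.3028, 0.0289]
eef_rot: [0.627, 0.779, -0.0, -0.001]
ft_force: [0.4, 0.4, 0.4]
width: 0.0874
grip_force: 0.0
```

```bash
python3 -c "
from h import *
plan(.4838,-.2997,.011,12.7)"
```

```text
n 1 dpos [  3.3   3.1 -17.9] rotdeg [-0.1 -0.1 -0.4]
[0.011, 0.02, 0.089] [-0.0006, -0.0004, -0.002]
```

Request:
play_rows --claw '[0, 0, 0, 0.8, 1, 1, 1, 1]' --delta_pos '[[0.011, 0.02, 0.045], [0, 0, 0.044], [0, 0, 0], [0, 0, 0], [0, 0, 0], [0, 0, 0], [0, 0, 0], [0, 0, 0]]' --delta_rot '[[0, 0, -0.002], [0, 0, 0], [0, 0, 0], [0, 0, 0], [0, 0, 0], [0, 0, 0], [0, 0, 0], [0, 0, 0]]' --squeeze 30

```text
time: 3.0
ee_pos: [0.4852, -0.2994, 0.0123]
eef_rot: [0.624, 0.781, -0.0, 0.0]
ft_force: [-0.4, -0.2, 0.6]
width: 0.0549
grip_force: 0.0
```

Request:
play_rows --claw '[1, 1, 1, 1, 1, 1, 1, 1]' --delta_pos '[[0, 0, 0], [0, 0, 0], [0, 0, 0], [0, 0, 0], [0, 0, 0], [0, 0, 0], [0, 0, 0], [0, 0, 0]]' --delta_rot '[[0, 0, 0], [0, 0, 0], [0, 0, 0], [0, 0, 0], [0, 0, 0], [0, 0, 0], [0, 0, 0], [0, 0, 0]]' --squeeze 30

```text
time: 3.8
ee_pos: [0.4849, -0.2995, 0.0121]
eef_rot: [0.624, 0.781, -0.0, -0.0]
ft_force: [-1.6, -0.6, 1.8]
width: 0.0135
grip_force: 30.0
```

Request:
play_rows --claw '[1, 1, 1, 1]' --delta_pos '[[0, 0, -0.1], [0, 0, -0.2], [0, 0, -0.2], [0, 0, -0.2]]' --delta_rot '[[0, 0, 0], [0, 0, 0], [0, 0, 0], [0, 0, 0]]'

```text
time: 4.2
ee_pos: [0.485, -0.2989, 0.1534]
eef_rot: [0.624, 0.782, 0.0, -0.0]
ft_force: [0.9, -0.8, -1.9]
width: 0.0139
grip_force: 30.0
```

```bash
python3 -c "
from h import *
plan(.475,.010,.15,8.9,n=8)"
```

```text
n 8 dpos [-10.  308.9  -3.4] rotdeg [ 0.  -0.   3.9]
[0.19, 0.037, 0.002] [0.0, -0.0, 0.0027]
[0.19, 0.035, 0.002] [0.0, -0.0, 0.0027]
[0.19, 0.033, 0.002] [0.0, -0.0, 0.0027]
[0.191, 0.032, 0.002] [0.0, -0.0, 0.0027]
[0.191, 0.03, 0.002] [0.0, -0.0, 0.0027]
[0.191, 0.029, 0.002] [0.0, -0.0, 0.0027]
[0.191, 0.027, 0.002] [0.0, -0.0, 0.0027]
[0.192, 0.025, 0.002] [0.0, -0.0, 0.0027]
```

Request:
play_rows --claw '[1, 1, 1, 1, 1, 1, 1, 1]' --delta_pos '[[0.19, 0.037, 0], [0.19, 0.035, 0], [0.19, 0.033, 0], [0.19, 0.032, 0], [0.19, 0.03, 0], [0.19, 0.029, 0], [0.19, 0.027, 0], [0.19, 0.025, 0]]' --delta_rot '[[0, 0, 0.0027], [0, 0, 0.0027], [0, 0, 0.0027], [0, 0, 0.0027], [0, 0, 0.0027], [0, 0, 0.0027], [0, 0, 0.0027], [0, 0, 0.0027]]'

```text
time: 5.0
ee_pos: [0.475, 0.0102, 0.1521]
eef_rot: [0.65, 0.76, 0.0, 0.0]
ft_force: [0.3, -0.3, -1.9]
width: 0.014
grip_force: 30.0
```

Request:
play_rows --claw '[1, 1]' --delta_pos '[[0, 0, 0], [0, 0, 0]]' --delta_rot '[[0, 0, 0], [0, 0, 0]]'

```text
time: 5.2
ee_pos: [0.4752, 0.0093, 0.1521]
eef_rot: [0.649, 0.761, -0.0, 0.0]
ft_force: [0.9, -0.1, -2.3]
width: 0.0139
grip_force: 30.0
```

```bash
python3 look.py w2
```

```text
5.2 [0.47521564 0.00932085 0.15205971] [ 6.49171357e-01  7.60642185e-01 -2.28413922e-05  1.25454207e-04] [ 0.54783384  0.10942955 -0.69267952  1.90468788  0.07660175  1.15351467
 -0.01517834]
```

View pics/w2.png

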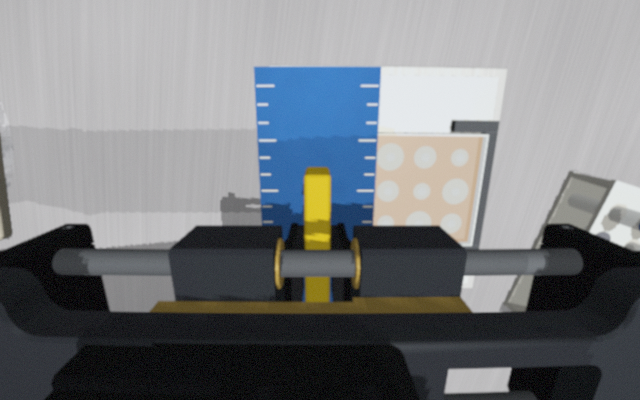

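The plate is held; its right edge at about (377,150) hides the dish's free side. The dish and fence are to the right, at (380–490, 125–245). I'll lower it, still clear of the dish, so the gap shows.

Request:
play_rows --claw '[1, 1, 1, 1, 1]' --delta_pos '[[0, -0.02, 0.15], [0, 0, 0.15], [0, 0, 0.15], [0, 0, 0.085], [0, 0, 0]]' --delta_rot '[[0, 0, 0], [0, 0, 0], [0, 0, 0], [0, 0, 0], [0, 0, 0]]'

```text
time: 5.75
ee_pos: [0.4696, 0.0066, 0.0429]
eef_rot: [0.651, 0.759, -0.001, -0.002]
ft_force: [-0.4, -0.7, -1.3]
width: 0.0136
grip_force: 30.0
```

```bash
python3 look.py w3
```

```text
5.75 [0.46960361 0.00663575 0.04288144] [ 0.65077885  0.7592641  -0.00128398 -0.00180636] [ 0.50594304  0.25747202 -0.67078898  2.01925637  0.19704333  0.93266057
 -0.11407084]
```

View pics/w3.png

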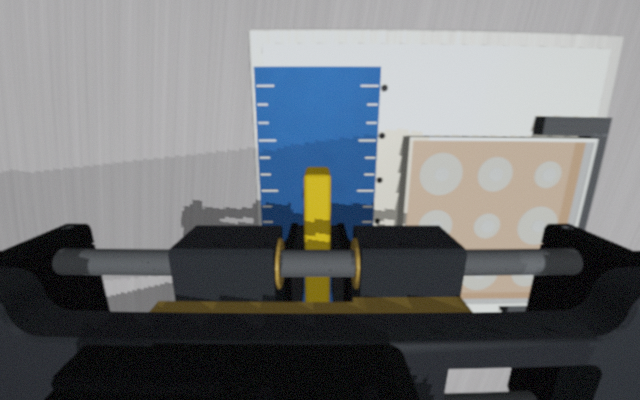

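The gap is now visible: the plate's right edge is at about column 378, and the dish's left rim runs from about (408,137) to (403,222).

```bash
python3 - <<'E'
from blue import *
s,c=pickle.load(open("w3.pkl","rb"));T=wristT(s,c);im=c["pixels"].astype(int)
for v in(150,170,200,215): print(v,[tuple(im[v,u]) for u in range(398,418)] if v==170 else im[v,396:420].sum(1)//3)
H,S,V=masks(c)
def fit(uv,z,n):
    P=onplane(c,uv,z,T)[:,:2].astype(np.float32)*1000
    vx,vy,x,y=cv2.fitLine(P,cv2.DIST_HUBER,0,.01,.01).ravel()
    if vy<0: vx,vy=-vx,-vy
    print(n,"x-axis yaw",round(np.degrees(np.arctan2(-vx,vy)),2),"pt",x,y); return np.array([x,y]),np.array([vy,-vx])
B=(H>100)&(H<130)&(S>80)
# plate left/right edges
rows=range(75,218,2)
pr,nr=fit([(np.flatnonzero(B[v,240:395]).max()+240.5,v) for v in rows],.0358,"plate R")
pl,nl=fit([(np.flatnonzero(B[v,240:395]).min()+239.5,v) for v in rows],.0358,"plate L")
tip=np.array(s["ee_pos"][:2])*1000
print("width",(pr-pl)@nr,"edge R from tcp",(pr-tip)@nr,"L",(pl-tip)@nl)
q=[np.flatnonzero(B[:90,u]).min() for u in range(265,372,4)];fit([(u,v-.5) for u,v in zip(range(265,372,4),q)],.0358,"plate end (yaw-90)")
# dish left edge = strongest drop (dark lid edge line) -> amber start
A=(H<20)&(S>45)&(V>120)
a=[(np.flatnonzero(A[v,395:440]).min()+394.5,v) for v in range(145,218,2)];print(a[::9])
pd,nd=fit(a,.026,"dish amber L")
print("gap plateR->amber",(pd-pr)@nd)
E
```

```text
150 [208 209 205 190 164 129 109  89  89  87  89 102 146 183 201 203 194 181
 177 176 178 175 176 175]
170 [(np.int64(173), np.int64(173), np.int64(165)), (np.int64(141), np.int64(142), np.int64(135)), (np.int64(118), np.int64(118), np.int64(112)), (np.int64(101), np.int64(100), np.int64(96)), (np.int64(89), np.int64(90), np.int64(85)), (np.int64(91), np.int64(88), np.int64(84)), (np.int64(91), np.int64(87), np.int64(84)), (np.int64(94), np.int64(96), np.int64(90)), (np.int64(127), np.int64(129), np.int64(123)), (np.int64(172), np.int64(172), np.int64(164)), (np.int64(199), np.int64(200), np.int64(192)), (np.int64(208), np.int64(206), np.int64(197)), (np.int64(204), np.int64(199), np.int64(188)), (np.int64(198), np.int64(187), np.int64(172)), (np.int64(194), np.int64(179), np.int64(161)), (np.int64(195), np.int64(178), np.int64(160)), (np.int64(193), np.int64(176), np.int64(159)), (np.int64(193), np.int64(177), np.int64(159)), (np.int64(192), np.int64(176), np.int64(158)), (np.int64(191), np.int64(173), np.int64(156))]
200 [186 155 117  96  92  88  91 102 146 183 198 198 189 179 175 175 173 174
 174 175 174 174 174 175]
215 [124 108  94  89  86  86  94 109 124 134 152 163 173 174 173 175 174 175
 174 175 174 175 174 174]
plate R x-axis yaw 8.61 pt 496.2697 65.43137
plate L x-axis yaw 8.91 pt 427.79144 54.8085
width 69.29686 edge R from tcp 35.165468865177914 L -33.84957445319079
plate end (yaw-90) x-axis yaw -81.25 pt 455.78018 105.0448
[(np.float64(414.5), 145), (np.float64(415.5), 163), (np.float64(411.5), 181), (np.float64(410.5), 199), (np.float64(407.5), 217)]
dish amber L x-axis yaw 8.1 pt 525.3788 47.85225
gap plateR->amber 26.341537
```

```bash
python3 - <<'E'
from blue import *
s,c=pickle.load(open("w3.pkl","rb"));T=wristT(s,c);g=c["pixels"].astype(float).mean(2)
pr=np.array([496.27,65.43]);n=lambda d:np.array([np.cos(np.radians(d)),np.sin(np.radians(d))])
def cross(v,up):
    k=int(np.argmin(g[v,396:412]))+396
    r=range(k,k+12) if up else range(k,k-12,-1)
    for u in r:
        w=u+(1 if up else -1)
        if g[v,w]>=145: return u+(145-g[v,u])/(g[v,w]-g[v,u])*(1 if up else -1)
for up,z in((1,.026),(0,.010)):
    a=[(cross(v,up),v) for v in range(142,206,2)]
    P=onplane(c,a,z,T)[:,:2].astype(np.float32)*1000
    vx,vy,x,y=cv2.fitLine(P,cv2.DIST_HUBER,0,.01,.01).ravel()
    if vy<0: vx,vy=-vx,-vy
    print(z,"yaw",np.degrees(np.arctan2(-vx,vy)),"gap",(np.array([x,y])-pr)@n(8.8),"line",x,y)
# dish +y side (top edge in image) for lateral
vs=[(u,np.argmax(np.abs(np.diff(g[125:150,u])))+125.5) for u in range(415,530,5)]
P=onplane(c,vs,.026,T)[:,:2]*1000
print("side",np.polyfit(P[:,0],P[:,1],1),np.median(P,0), "lateral from tcp",np.median((P-np.array(s["ee_pos"][:2])*1000)@n(98.8)))
print("plate end lateral from tcp",(np.array([455.78,105.04])-np.array(s["ee_pos"][:2])*1000)@n(98.8))
E
```

```text
0.026 yaw 8.785922 gap 22.024268633036822 line 520.43835 53.274723
0.01 yaw 8.475552 gap 22.282367026112993 line 519.6355 60.147934
side [ 0.15513781 -4.65635627] [554.69555636  81.16518546] lateral from tcp 60.68346220275163
plate end lateral from tcp 99.36068786504555
```

Request:
play_rows --claw '[1, 1, 1, 1, 1, 1]' --delta_pos '[[0, 0, 0.05], [0, 0, 0.047], [0, 0.05, 0], [0, 0.04, 0], [0, 0, 0], [0, 0, 0]]' --delta_rot '[[0, 0, 0], [0, 0, 0], [0, 0, 0], [0, 0, 0], [0, 0, 0], [0, 0, 0]]'

```text
time: 6.4
ee_pos: [0.4897, 0.011, 0.026]
eef_rot: [0.65, 0.76, 0.0, 0.0]
ft_force: [-0.4, -0.6, -1.9]
width: 0.0139
grip_force: 30.0
```

```bash
cat > gap.py <<'E'
from h import *
from bench import r
s=r.read_state();n=np.array([np.cos(np.radians(8.75)),np.sin(np.radians(8.75))])
e=(np.array([.5200383,.0567])-s["ee_pos"][:2])@n*1000
q=R.from_quat(s["eef_rot"]).as_matrix()
print("edge gap mm",e-35.1,"z",s["ee_pos"][2],"yaw",np.degrees(np.arctan2(q[1,1],q[0,1])),"tilt",np.round(q[:,2],4),"F",s["ft_force"])
E
python3 gap.py; python3 look.py w4
```

```text
edge gap mm 1.8257719075743069 z 0.025990179110492576 yaw 8.925177943532919 tilt [ 7.e-04  3.e-04 -1.e+00] F [-0.40712611 -0.58408093 -1.94678209]
6.4 [0.4897116  0.01100004 0.02599018] [6.49944348e-01 7.59981716e-01 3.25460103e-04 1.76088580e-04] [ 0.4711009   0.32465773 -0.65346999  1.98611076  0.24821339  0.908766
 -0.15529736]
```

Request:
play_rows --claw '[1, 1, 1, 1, 1]' --delta_pos '[[0, 0, 0.015], [0, 0, 0.005], [0, 0.004, 0], [0, 0, 0], [0, 0, 0]]' --delta_rot '[[0, 0, 0], [0, 0, 0], [0, 0, 0], [0, 0, 0], [0, 0, 0]]'

```text
time: 6.95
ee_pos: [0.4892, 0.0106, 0.0221]
eef_rot: [0.65, 0.76, -0.001, -0.0]
ft_force: [-7.1, -1.1, 10.0]
width: 0.0139
grip_force: 30.0
```

```bash
python3 gap.py
```

```text
edge gap mm 2.4152676568749953 z 0.02208922119515978 yaw 8.899088889670523 tilt [-0.0014 -0.001  -1.    ] F [-7.0814503  -1.05671885 10.04504733]
```

Request:
play_rows --claw '[1, 1, 1]' --delta_pos '[[0, 0, -0.006], [0, 0, 0], [0, 0, 0]]' --delta_rot '[[0, 0, 0], [0, 0, 0], [0, 0, 0]]'

```text
time: 7.25
ee_pos: [0.49, 0.0108, 0.0229]
eef_rot: [0.65, 0.76, 0.0, 0.0]
ft_force: [0.4, 0.0, -1.8]
width: 0.0141
grip_force: 30.0
```

```bash
python3 gap.py; python3 look.py w5; python3 -c "
import cv2;a=cv2.imread('pics/w5.png')[40:230,230:480];cv2.imwrite('pics/w5c.png',cv2.resize(a,None,fx=3,fy=3))"
```

```text
edge gap mm 1.5957525565842303 z 0.022886195265048377 yaw 8.904406836898449 tilt [ 2.e-04 -1.e-04 -1.e+00] F [ 0.39885613  0.01014462 -1.83796026]
7.25 [0.48997505 0.01080045 0.0228862 ] [6.50082158e-01 7.59863917e-01 5.65416273e-05 1.12806005e-04] [ 0.46866604  0.33064243 -0.65123663  1.98701961  0.25332519  0.90366043
 -0.1593088 ]
```

View pics/w5c.png

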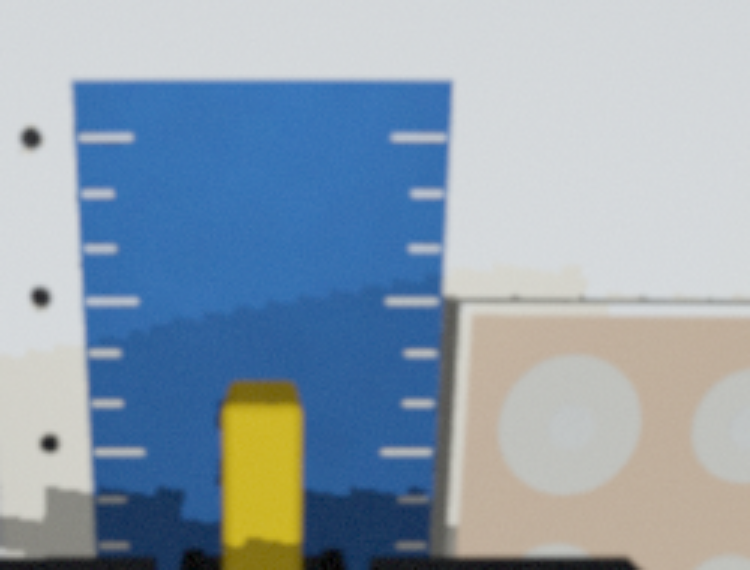

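The plate hovers just above the board, and its right edge lies almost against the dark dish wall at crop column 440. I'll creep forward until it touches.

Request:
play_rows --claw '[1, 1, 1, 1]' --delta_pos '[[0, 0.003, 0], [0, 0.003, 0], [0, 0, 0], [0, 0, 0]]' --delta_rot '[[0, 0, 0], [0, 0, 0], [0, 0, 0], [0, 0, 0]]'

```text
time: 7.7
ee_pos: [0.491, 0.011, 0.0228]
eef_rot: [0.65, 0.76, -0.0, -0.0]
ft_force: [0.0, -0.4, -1.2]
width: 0.0137
grip_force: 30.0
```

```bash
python3 gap.py
```

```text
edge gap mm 0.5377300597499044 z 0.022844271991355598 yaw 8.904623914990713 tilt [-2.e-04 -1.e-04 -1.e+00] F [ 0.01428728 -0.44180936 -1.15686244]
```

Request:
play_rows --claw '[1, 1, 1, 1]' --delta_pos '[[0, 0.003, 0], [0, 0.002, 0], [0, 0, 0], [0, 0, 0]]' --delta_rot '[[0, 0, 0], [0, 0, 0], [0, 0, 0], [0, 0, 0]]'

```text
time: 8.1
ee_pos: [0.4911, 0.011, 0.0227]
eef_rot: [0.65, 0.76, -0.001, -0.001]
ft_force: [-4.7, -0.6, 1.6]
width: 0.0137
grip_force: 30.0
```

Request:
play_rows --claw '[1, 1, 0.75, 0.75, 0.75, 0.75, 0.75, 0.75]' --delta_pos '[[0, -0.002, 0.003], [0, 0, 0], [0, 0, 0], [0, 0, 0], [0, 0, 0], [0, 0, 0], [0, 0, 0], [0, 0, 0]]' --delta_rot '[[0, 0, 0], [0, 0, 0], [0, 0, 0], [0, 0, 0], [0, 0, 0], [0, 0, 0], [0, 0, 0], [0, 0, 0]]'

```text
time: 8.9
ee_pos: [0.4918, 0.0112, 0.0224]
eef_rot: [0.65, 0.76, 0.0, 0.0]
ft_force: [0.8, 0.3, 0.1]
width: 0.0219
grip_force: 0.0
```

Released. Next I rise straight up and measure the placement.

Request:
play_rows --claw '[0.75, 0.75, 0.75, 0.75, 0.75, 0.75, 0.75]' --delta_pos '[[0, 0, -0.05], [0, 0, -0.15], [0, 0, -0.2], [0, 0, -0.2], [0, 0, -0.2], [0, 0, 0], [0, 0, 0]]' --delta_rot '[[0, 0, 0], [0, 0, 0], [0, 0, 0], [0, 0, 0], [0, 0, 0], [0, 0, 0], [0, 0, 0]]'

```text
time: 9.6
ee_pos: [0.4922, 0.0111, 0.1835]
eef_rot: [0.65, 0.76, 0.0, 0.001]
ft_force: [-0.7, -0.6, -1.1]
width: 0.0219
grip_force: 0.0
```

```bash
python3 look.py w6; python3 - <<'E'
from blue import *
s,c=pickle.load(open("w6.pkl","rb"));T=wristT(s,c);H,S,V=masks(c)
rect(c,T,(H>100)&(H<130)&(S>80),.015,"blue",(200,0,450,245))
rect(c,T,(H<20)&(S>45)&(V>120),.026,"dish amber",(300,0,600,235))
E
```

```text
9.6 [0.49215852 0.01114051 0.18349499] [6.50058398e-01 7.59883294e-01 4.55690919e-04 1.11861399e-03] [ 0.54636378  0.11889207 -0.69928988  1.82729743  0.08249216  1.22206477
 -0.02204453]
blue [491.1  20.3] [ 69.9 177.9] 9.0
dish amber [585.  26.] [114.5 106.5] 11.54
```

View pics/w6.png

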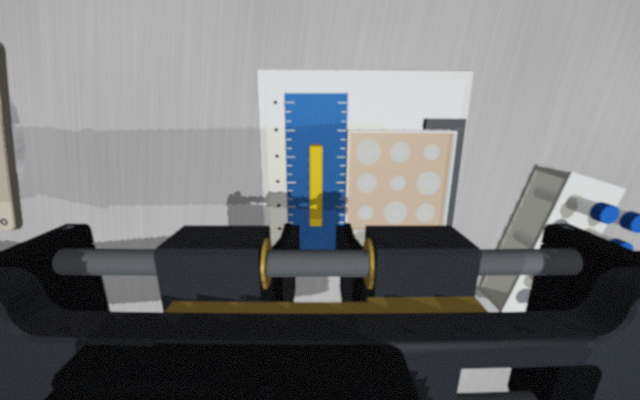

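The straightedge lies at 9.0° against the dish at about 8.8°, flush along the column 348 edge. Next is the tap.

```bash
python3 -c "
from h import *
plan(.46,.30,.24,-75)"
```

```text
n 11 dpos [-31.5 288.9  57.7] rotdeg [ 0.   0.  83.9]
[0.132, 0.006, -0.026] [0.0, 0.0, 0.0424]
[0.132, -0.011, -0.026] [0.0, 0.0, 0.0424]
[0.129, -0.029, -0.026] [0.0, 0.0, 0.0424]
[0.124, -0.046, -0.026] [0.0, 0.0, 0.0424]
[0.117, -0.062, -0.026] [0.0, 0.0, 0.0424]
[0.108, -0.077, -0.026] [0.0, 0.0, 0.0424]
[0.096, -0.09, -0.026] [0.0, 0.0, 0.0424]
[0.084, -0.102, -0.026] [0.0, 0.0, 0.0424]
[0.069, -0.112, -0.026] [0.0, 0.0, 0.0424]
[0.054, -0.121, -0.026] [0.0, 0.0, 0.0424]
[0.037, -0.127, -0.026] [0.0, 0.0, 0.0424]
```

Request:
play_rows --claw '[0.6, 0.6, 0.6, 0.6, 0.6, 0.6, 0.6, 0.6]' --delta_pos '[[0.132, 0.006, -0.026], [0.132, -0.011, -0.026], [0.129, -0.029, -0.026], [0.124, -0.046, -0.026], [0.117, -0.062, -0.026], [0.108, -0.077, -0.026], [0.096, -0.09, -0.026], [0.084, -0.102, -0.026]]' --delta_rot '[[0, 0, 0.0424], [0, 0, 0.0424], [0, 0, 0.0424], [0, 0, 0.0424], [0, 0, 0.0424], [0, 0, 0.0424], [0, 0, 0.0424], [0, 0, 0.0424]]'

```text
time: 10.45
ee_pos: [0.4678, 0.2221, 0.2227]
eef_rot: [0.947, 0.322, -0.001, -0.0]
ft_force: [0.5, 0.1, 0.1]
width: 0.0348
grip_force: 0.0
```

Request:
play_rows --claw '[0.6, 0.6, 0.6, 0.6, 0.6]' --delta_pos '[[0.069, -0.112, -0.026], [0.054, -0.121, -0.026], [0.037, -0.127, -0.026], [0, 0, 0], [0, 0, 0]]' --delta_rot '[[0, 0, 0.0424], [0, 0, 0.0424], [0, 0, 0.0424], [0, 0, 0], [0, 0, 0]]'

```text
time: 10.95
ee_pos: [0.4594, 0.3003, 0.2382]
eef_rot: [0.991, 0.132, -0.001, 0.0]
ft_force: [0.5, -0.4, -0.3]
width: 0.0348
grip_force: 0.0
```

```bash
python3 look.py w7
```

```text
10.95 [0.45944148 0.3002831  0.23819768] [ 9.91272052e-01  1.31826905e-01 -1.14414685e-03  2.78234670e-04] [ 0.01937106  0.24216405 -0.7904405   1.60656049  0.173963    1.36820265
 -2.09835866]
```

View pics/w7.png

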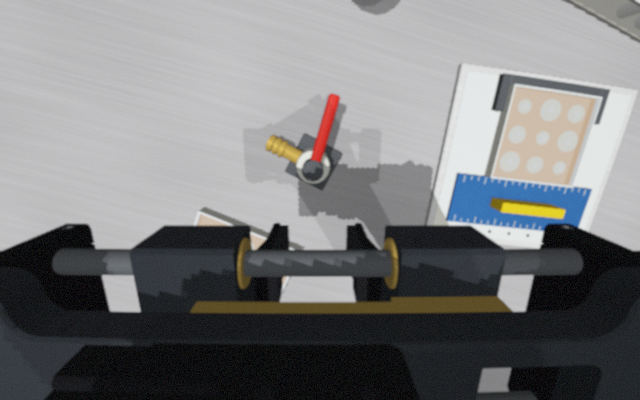

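The tap hub is at (314,163), the red handle's tip is at (334,98), and the brass outlet is to the left at (270,145). The straightedge is still flush with the dish.

```bash
python3 - <<'E'
from blue import *
s,c=pickle.load(open("w7.pkl","rb"));T=wristT(s,c);H,S,V=masks(c)
q=rect(c,T,((H<8)|(H>172))&(S>120),.072,"handle",(290,80,360,190))
print(cv2.boxPoints(q)); print(onplane(c,[(314,167)],.055,T),onplane(c,[(334,96)],.072,T),onplane(c,[(270,145)],.028,T))
E
```

```text
handle [521.2 308.4] [13.7 74.9] 88.88
[[483.69098 302.31412]
 [558.52686 300.85544]
 [558.79425 314.57272]
 [483.95837 316.0314 ]]
[[0.47329427 0.30820802 0.055     ]] [[0.55706049 0.30791029 0.072     ]] [[0.48176859 0.36935385 0.028     ]]
```

```bash
python3 -c "
from h import *
plan(.5326,.3083,.047,-75,n=6)"
```

```text
n 6 dpos [  72.7    8.9 -191.3] rotdeg [0.  0.1 0.1]
[0.061, 0.008, 0.159] [0.0, 0.0001, 0.0001]
[0.061, 0.008, 0.159] [0.0, 0.0001, 0.0001]
[0.061, 0.008, 0.159] [0.0, 0.0001, 0.0001]
[0.061, 0.008, 0.159] [0.0, 0.0001, 0.0001]
[0.061, 0.009, 0.159] [0.0, 0.0001, 0.0001]
[0.061, 0.009, 0.159] [0.0, 0.0001, 0.0001]
```

Request:
play_rows --claw '[0.6, 0.6, 0.6, 0.6, 0.6, 0.6, 0.6, 0.6]' --delta_pos '[[0.183, 0.025, 0], [0.183, 0.026, 0], [0, 0, 0.2], [0, 0, 0.2], [0, 0, 0.2], [0, 0, 0.2], [0, 0, 0.15], [0, 0, 0]]' --delta_rot '[[0, 0, 0], [0, 0, 0], [0, 0, 0], [0, 0, 0], [0, 0, 0], [0, 0, 0], [0, 0, 0], [0, 0, 0]]'

```text
time: 11.8
ee_pos: [0.5313, 0.3057, 0.0447]
eef_rot: [0.991, 0.13, -0.004, 0.002]
ft_force: [-0.2, -0.6, 0.1]
width: 0.0348
grip_force: 0.0
```

```bash
cat > arc.py <<'E'
from h import *
from bench import r
import sys
s=r.read_state();q=R.from_quat(s["eef_rot"]).as_matrix();yaw=np.degrees(np.arctan2(q[1,1],q[0,1]));p=s["ee_pos"]
A=np.array([.4706,.3094]);d=p[:2]-A;f0=np.degrees(np.arctan2(d[1],d[0]));print("phi",f0,"rad",np.hypot(*d),"yaw",yaw,"z",p[2],"F",s["ft_force"])
f1,y1,n=map(float,sys.argv[1:]);n=int(n);pos=p[:2];y=yaw
for i in range(1,n+1):
    f=np.radians(f0+(f1-f0)*i/n);t=A+.062*np.array([np.cos(f),np.sin(f)]);D=t-pos
    a=np.radians(y);Y=np.array([np.cos(a),np.sin(a)]);X=np.array([-Y[1],Y[0]])
    print([round(D@X/.2,3),round(D@Y/.2,3),0],[0,0,round(-(y1-yaw)/n/180,4)]);pos=t;y+=(y1-yaw)/n
E
python3 arc.py 45 -37 8
```

```text
phi -3.463615915801722 rad 0.06080021347465485 yaw -75.04811907687198 z 0.044676597540855456 F [-0.22417848 -0.57417279  0.13170822]
[np.float64(0.014), np.float64(-0.03), 0] [0, 0, np.float64(-0.0264)]
[np.float64(0.008), np.float64(-0.032), 0] [0, 0, np.float64(-0.0264)]
[np.float64(0.007), np.float64(-0.032), 0] [0, 0, np.float64(-0.0264)]
[np.float64(0.007), np.float64(-0.032), 0] [0, 0, np.float64(-0.0264)]
[np.float64(0.006), np.float64(-0.032), 0] [0, 0, np.float64(-0.0264)]
[np.float64(0.005), np.float64(-0.032), 0] [0, 0, np.float64(-0.0264)]
[np.float64(0.004), np.float64(-0.032), 0] [0, 0, np.float64(-0.0264)]
[np.float64(0.004), np.float64(-0.033), 0] [0, 0, np.float64(-0.0264)]
```

Request:
play_rows --claw '[0.6, 0.6, 0.6, 0.6, 0.6, 0.6, 0.6, 0.6]' --delta_pos '[[0.014, -0.03, 0], [0.008, -0.032, 0], [0.007, -0.032, 0], [0.007, -0.032, 0], [0.006, -0.032, 0], [0.005, -0.032, 0], [0.004, -0.032, 0], [0.004, -0.033, 0]]' --delta_rot '[[0, 0, -0.0264], [0, 0, -0.0264], [0, 0, -0.0264], [0, 0, -0.0264], [0, 0, -0.0264], [0, 0, -0.0264], [0, 0, -0.0264], [0, 0, -0.0264]]'

```text
time: 12.6
ee_pos: [0.5183, 0.3558, 0.0512]
eef_rot: [0.894, 0.447, 0.001, 0.001]
ft_force: [2.1, -0.6, -1.2]
width: 0.0347
grip_force: 1.0
```

```bash
python3 arc.py 92 2 8
```

```text
phi 44.204777232198246 rad 0.06653246163492674 yaw -36.885845646062315 z 0.051185790162243255 F [ 2.1311451  -0.55727568 -1.21732771]
[np.float64(-0.019), np.float64(-0.036), 0] [0, 0, np.float64(-0.027)]
[np.float64(0.003), np.float64(-0.032), 0] [0, 0, np.float64(-0.027)]
[np.float64(0.002), np.float64(-0.032), 0] [0, 0, np.float64(-0.027)]
[np.float64(0.001), np.float64(-0.032), 0] [0, 0, np.float64(-0.027)]
[np.float64(0.001), np.float64(-0.032), 0] [0, 0, np.float64(-0.027)]
[np.float64(0.0), np.float64(-0.032), 0] [0, 0, np.float64(-0.027)]
[np.float64(-0.0), np.float64(-0.032), 0] [0, 0, np.float64(-0.027)]
[np.float64(-0.001), np.float64(-0.032), 0] [0, 0, np.float64(-0.027)]
```

Request:
play_rows --claw '[0.6, 0.6, 0.6, 0.6, 0.6, 0.6, 0.6, 0.6]' --delta_pos '[[-0.019, -0.036, 0.005], [0.003, -0.032, 0.005], [0.002, -0.032, 0], [0.001, -0.032, 0], [0.001, -0.032, 0], [0, -0.032, 0], [0, -0.032, 0], [0, -0.032, 0]]' --delta_rot '[[0, 0, -0.027], [0, 0, -0.027], [0, 0, -0.027], [0, 0, -0.027], [0, 0, -0.027], [0, 0, -0.027], [0, 0, -0.027], [0, 0, -0.027]]'

```text
time: 13.4
ee_pos: [0.4747, 0.3708, 0.0499]
eef_rot: [0.696, 0.718, 0.004, 0.004]
ft_force: [39.0, 0.9, -15.5]
width: 0.035
grip_force: 18.4
```

```bash
python3 arc.py 101 2 3
```

```text
phi 86.14279843841953 rad 0.06149357327169033 yaw 1.8084742547727621 z 0.04994502409034952 F [ 39.02345131   0.86913251 -15.48702203]
[np.float64(0.004), np.float64(-0.026), 0] [0, 0, np.float64(-0.0004)]
[np.float64(-0.001), np.float64(-0.027), 0] [0, 0, np.float64(-0.0004)]
[np.float64(-0.003), np.float64(-0.027), 0] [0, 0, np.float64(-0.0004)]
```

Request:
play_rows --claw '[0.6, 0.6, 0.6, 0.6, 0.6, 0.6, 0.6, 0.6]' --delta_pos '[[0, 0.04, 0], [0, 0.02, 0], [0, 0, -0.1], [0, 0, -0.2], [0, 0, -0.2], [-0.1, 0, -0.2], [-0.2, 0, -0.2], [0, 0, 0]]' --delta_rot '[[0, 0, 0], [0, 0, 0], [0, 0, 0], [0, 0, 0], [0, 0, 0], [0, 0, 0], [0, 0, 0], [0, 0, 0]]'

```text
time: 14.2
ee_pos: [0.484, 0.3149, 0.2282]
eef_rot: [0.698, 0.717, 0.002, 0.002]
ft_force: [0.8, 0.6, -1.6]
width: 0.035
grip_force: 0.0
```

```bash
python3 look.py w8; python3 -c "
from blue import *
s,c=pickle.load(open('w8.pkl','rb'));T=wristT(s,c);H,S,V=masks(c)
q=rect(c,T,((H<8)|(H>172))&(S>120),.072,'handle',(150,40,550,245))
print(cv2.boxPoints(q))"
```

```text
14.2 [0.48397911 0.31485148 0.22815809] [0.69752442 0.71655367 0.00248024 0.00209142] [ 0.2008539   0.4195543  -1.10179602  1.54650452  0.38195058  1.40381497
 -0.90131006]
handle [699.8 308.5] [67.7 69.5] 74.39
[[657.2321  285.21756]
 [724.12933 266.5253 ]
 [742.3389  331.69522]
 [675.4417  350.38748]]
```

View pics/w8.png

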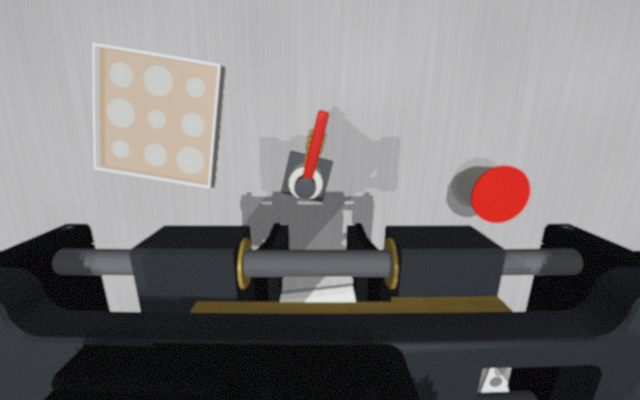

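The handle now runs from (306,180) to (322,112), above the brass outlet at about (316,145). I'll compare the handle's angle with the outlet and the foot.

```bash
python3 -c "
from blue import *
s,c=pickle.load(open('w8.pkl','rb'));T=wristT(s,c);H,S,V=masks(c)
q=rect(c,T,((H<8)|(H>172))&(S>120),.072,'handle',(280,90,345,200));print(cv2.boxPoints(q))
m=(V<100);m[173:,]&=True
rect(c,T,m&(S<80),.008,'foot dark',(270,140,345,200))
br=(H>12)&(H<30)&(S>90);br[:, :290]=0;br[:,345:]=0;br[:100]=0;br[200:]=0
v,u=np.nonzero(br);print('brass px',len(u),u.min(),u.max(),v.min(),v.max());print(np.round(onplane(c,[(u.mean(),v.mean()),(u[v<135].mean(),v[v<135].mean())],.03,T)*1000,1))
s,c=pickle.load(open('w7.pkl','rb'));T=wristT(s,c);H,S,V=masks(c)
br=(H>12)&(H<30)&(S>90);br[:, :255]=0;br[:,300:]=0;br[:125]=0;br[175:]=0
rect(c,T,br,.030,'brass w7');rect(c,T,(V<95)&(S<80),.008,'foot w7',(280,125,350,195))
"
```

```text
handle [482.8 358.2] [75.3 12.7] 77.02
[[468.1889  322.92538]
 [480.52264 320.08157]
 [497.43878 393.44717]
 [485.10504 396.291  ]]
foot dark [451.9 314.2] [59.5 17.4] 76.53
brass px 104 303 325 130 164
[[477.4 355.7  30. ]
 [479.2 370.9  30. ]]
brass w7 [481.9 351.9] [43.7 20.8] 78.19
foot w7 [468.2 290.8] [23.4 61.4] 80.55
```

```bash
python3 - <<'E'
from blue import *
s,c=pickle.load(open('w8.pkl','rb'));T=wristT(s,c);g=cv2.GaussianBlur(c["pixels"],(3,3),0).astype(float).mean(2)
def fit(uv,n):
    P=(onplane(c,uv,.008,T)[:,:2]*1000).astype(np.float32);vx,vy,x,y=cv2.fitLine(P,cv2.DIST_HUBER,0,.01,.01).ravel();print(n,np.degrees(np.arctan2(vy,vx))%180,x,y)
print([(u,int(np.argmin(np.diff(g[140:170,u])))+140) for u in range(290,334,3)])
fit([(u,np.argmin(np.diff(g[142:168,u]))+142.5) for u in list(range(294,302,1))+list(range(325,331,1))],"far edge (exp tap x)")
fit([(np.argmin(np.diff(g[v,275:300]))+275.5,v) for v in range(158,190,2)],"left edge")
fit([(np.argmax(np.diff(g[v,318:345]))+318.5,v) for v in range(164,192,2)],"right edge")
a=c["pixels"][95:215,240:400,::-1];cv2.imwrite("pics/w8c.png",cv2.resize(a,None,fx=5,fy=5,interpolation=2))
E
```

```text
[(290, 150), (293, 150), (296, 151), (299, 152), (302, 152), (305, 153), (308, 141), (311, 140), (314, 164), (317, 156), (320, 157), (323, 158), (326, 158), (329, 159), (332, 160)]
far edge (exp tap x) 167.43344 475.79404 340.6872
left edge 107.49115 448.2753 316.09393
right edge 77.78048 501.95676 311.1201
```

View pics/w8c.png

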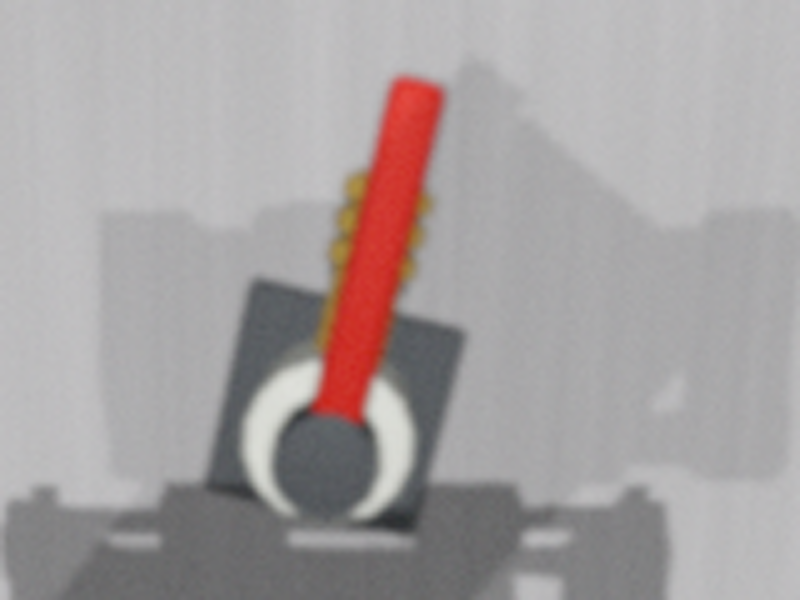

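The foot's axis is at 77.4–77.8° and the handle at 77.0°, directly over the outlet, so the tap is at its open stop (it started partly turned). The gripper is clear of everything, so I'm handing in.

```bash
python3 -c "
from bench import r
print(r.close_job())"
```

```text
the job is handed in; nothing more can be done
None
```

I handed the job in, and no verdict came back. The blue straightedge lay flush along the dish's free side and was released, the tap handle measured within about 1° of in line with the outlet, and the gripper was clear of everything.

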